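# Hang the lift-off door back on the column oven

## Task

The column in the small chromatography oven has been changed: lift the oven's door out of the wire rack, hang it by lowering both of its knuckles fully down over the two hinge pins, then swing it shut against the gasket and let go of it. Feel the knuckles onto the pins and seat the door gently, never forcing, slamming or dropping it, and leave everything else on the bench where it is.

Things in the scene. Friction and masses are not known exactly. Their poses are not given: they have to be found in the camera images.
- door: White oven door, loose, 0.36 to 0.59 kg: flat panel 14 thick (x) x 170 wide (y) x 170 high (z) mm. Origin: centre of the panel's underside; z up, outer face looks to its -x. Mass centre near the panel's centre. Knuckles on its -y edge; a vertical 9 mm bar handle on the outer face, 62 mm to +y, 58 to 122 mm up, 29 mm proud. Starts upright in the rack's slot, may lean 0.05 rad.
- door_knuckle_low (a point): Centre of the bottom opening of the lower knuckle: steel tube on the door's -y edge, 24 mm tall, 18 mm outside, bore 10 mm. In the door frame (0, -102, 18) mm.
- door_knuckle_top (a point): Centre of the bottom opening of the upper knuckle, a tube like the lower one, same axis. In the door frame (0, -102, 120) mm.
- oven: White column oven, fixed, 190 deep (x) x 270 wide (y) x 215 high mm, control panel on its +y half. Origin: centre of its underside; front looks to its -x, front face at x = -95 mm. Hung and shut, the door's frame is parallel to the oven's, door origin at (-109, -49, 30) mm; opening turns the door about the pins by +yaw seen from above (half pi: square open). The gasket, 7 mm proud, stops the free side.
- oven_pin_low (a point): Foot of the lower hinge pin: upright steel pin 8 mm thick, 20 mm tall, last 1 mm bevelled, on a steel arm 20 mm wide, reaching 9 mm in front of the pin, at the oven's front -y corner. In the oven frame nominally (-109, -151, 48) mm, but both pins sit on one hinge plate clamped through slotted holes: they really stand up to 6 mm from this point along the oven's x and 4.5 mm along its y. Heights are true; a seated knuckle rests on the arm.
- oven_pin_top (a point): Foot of the upper hinge pin, like the lower one and on the same axis, nominally (-109, -151, 150) mm, shifted with the lower one. The arm under it is 10 mm thick: the lower knuckle must come in sideways beneath this arm, so come level from the front, 21 to 60 mm above the seat, then lower.
- rack: Low rack, fixed: steel base 130 x 130 x 6 mm with upright wire loops 49 mm high along its y. Origin: centre of the underside. The door stands in the middle slot (16.6 mm wide) on the base, along the rack's y, its frame parallel to the rack's. A glass plate 100 x 100 x 3 mm, top 106 mm up, stands at x = +50 mm.
- vial_a: Sample vial with a white cap, 28 mm thick, 60 mm tall, standing loose on the bench; origin under its centre. Leave it.
- vial_b: Sample vial like vial_a, standing loose. Leave it.
- vial_c: Sample vial like vial_a, standing loose. Leave it.
- old_column: The old column: steel tube 9 mm thick with hexagonal end nuts, 128 mm long (its y), 14 mm high, lying on the bench in front of the oven, low enough for the door (30 mm off the bench when hung) to swing over it. Origin under its middle. Leave it.
- wrench: Open-ended steel wrench 140 mm long (its x), lying flat on the bench in front of the oven, lower than the door's underside. Leave it.
- beaker: Small glass beaker, 68 mm across the rim, 90 mm tall, standing loose; origin under its centre. Leave it.
- amber_bottle: Amber reagent bottle, 84 mm thick, 190 mm tall, standing loose to the right of the robot; origin under its centre. Leave it.
Things that resemble listed ones, but are neither listed nor needed, are in the scene too. Several things have the shape of the door; the one meant has the colours described above.

How it is judged:
On the way:
1. the door hangs on the oven: both knuckles fully down over their pins (horizontal distance between door_knuckle_low and oven_pin_low below 0.0095 m and horizontal distance between door_knuckle_top and oven_pin_top below 0.0095 m and z of door_knuckle_low in the frame of oven_pin_low between -0.004 and 0.004 m and z of door_knuckle_top in the frame of oven_pin_top between -0.004 and 0.004 m), for 0.2 s.
At the end, for the whole second after the job is handed in: Both knuckles sit over their pins (within 9.5 mm of the nominal axis and 4 mm of fully down), the door is shut (within 0.06 rad of parallel to the oven's front, in front of the opening), released and at rest (all of step 1 and angle between the y axis of door and the y axis of oven, either way round below 0.06 rad and y of door in the frame of oven above -0.1 m and linear speed of door below 0.01 m/s); the robot touches nothing.
It fails at once if the door is forced, slammed or dropped: it presses on the oven or its pins with more than 45 N (contact force between door and oven above 45 N).
It fails at once if another thing on the bench is pushed more than 30 mm or knocked over (distance of any of vial_a, vial_b, vial_c, old_column, wrench, beaker, amber_bottle from where it was at the start of the episode above 0.03 m or angle between any of vial_a, vial_b, vial_c, beaker, amber_bottle's own z axis and vertical above 0.6 rad).
It also fails if it takes over 72 s, if anything falls off the work surface, if the arm or the gripper's body presses on something with over 40 N, if the wrist force passes 120 N, or if a joint passes its speed limit or range.

## Robot

A 6-joint arm with a two-finger parallel gripper is mounted at the origin on the work surface. World frame = base frame: x ahead of the robot, y to its left, z up, the work surface at z = 0. Lengths are in m, angles in rad, forces in N, time in s.
With the tool pointing down it reaches from about 0.425 to 1.125 m from the base axis. Payload 14.9 kg.
Tool frame: the origin (TCP) lies on the centre line of the jaws, within the pads' length; the fingertips stand 19 mm ahead of it and the grasp point (between the pads) is the TCP; z points along the fingers, x is the direction in which the jaws open and shut, and the axes are right-handed (so a half turn about z gives the same grasp; the last joint's range is limited). The gripper opens to 91 mm and grips with 3 to 60 N. Pads are 32 mm wide; open, the fingers measure 118 mm over their backs; the gripper's body (76 mm by 178 mm) begins 60 mm behind the grasp point.
Start: joints at [1.2, 0.379, 1.734, -0, 1.028, -0.033], TCP at [0.232, 0.66, 0.233] pointing down, gripper open.
Joint ranges: [-2.77, 2.77], [-0.74, 2.19], [0, 2.66], [-1.06, 4.2], [0.31, 2.87], [-3.08, 3.08]. Speed limits (rad/s): [1.89, 1.89, 2.39, 3.14, 3.14, 3.14].

## Interface

Orientations are given as a 3x3 rotation matrix whose columns are the frame's x, y, z axes.
In Python, from station import sense, get_image, camera_params, sign_off gives the robot as it stands. The module is installed in compiled form; this text tells all that it offers.
- The arm moves only by the tool carry_out, never from a script. Its argument "targets" is a list of rows, each a list of 6 numbers: the shift along the tool's x, y, z each as a share of 0.05 m, from -1 to 1, then the turn, a rotation vector about the tool's x, y, z each as a share of 180 degrees, from -1 to 1. A call has 1 to 20 rows; each row shifts and turns the pose as measured when the row begins, along the tool's axes as they then stand; what a row does not reach is not made up. A row lasts 1/10 s, in which the tool goes at most 50 mm and 8.59 degrees, less where a joint would pass 70% of its speed; a pose out of reach is approached as far as the arm can. A call with a number of a shift or a turn outside -1 to 1 is refused whole. A call with a gripper value outside its range is refused whole. "jaw" is the gripper command: -1 is fully open, 1 is shut, values between are in proportion, set as the call begins (left out, the last holds). The fingers move at their own pace and stop on an object; the grip force is fixed at half the most. Time passes only in rows, so rows that do not move let the fingers close. It gives the time, the measured TCP pose, the force and the opening at its end, in the units of the state.
- sense(): the state, without advancing time (a new reading comes with each control period).
- get_image(name): name is "scene" or "top" or "wrist"; returns the picture (384x512x3 uint8, red, green, blue); there is no depth.
- camera_params(name): a dict with "camera_matrix" (3x3 intrinsics, pixels), "R" (3x3) and "t" (3): a world point X has camera coordinates R X + t. Camera axes: x right, y down, z forward; pixel columns grow to the right and rows downward; lengths in m; the calibration is good to about 2 mm. A picture is of the moment at which its call begins: read the wrist's pose just before it. camera_params takes no time and is no camera call; for the wrist camera it gives the pose at the moment of the call.
- sign_off(): hands the job in, once; it reports no verdict.
The state is a dict: "t": time; "joint_pos": joint angles; "qvel": joint speeds; "joint_efforts": joint torques, N m; "tcp_pos": TCP position; "orientation": TCP orientation; "contact_force": force on the tool from outside, world axes, zero at the start; "ft_torque": the same for the moment, N m; "width": opening from 0.0 (shut) to 1.0 (fully open).
Only numpy, scipy, OpenCV 4.12 (cv2) and the standard library are available. Lean on these libraries where they do the work, as an engineer would, in place of code of your own. Each camera call takes 0.05 s, during which the arm holds its last target. There are 200 camera calls.

## Working session

There is one attempt and no reset: what is moved stays moved. The work goes in short steps, Python scripts to look and compute and a tool call to move; the robot and the scene stay as the last step left them, time stands still between calls to the robot, and variables do not carry over. Pictures are saved under pics/ and viewed, about 8 in all and at most 12, crops included, and the job is handed in when it is done.

Besides the shell and the picture viewer there is one more tool, called after ">>>" as name(argument=value, ...) on one line, values as JSON. carry_out: Moves the arm, as the interface text tells. Shift numbers are shares of 0.05 m and turn numbers shares of 180 degrees, none past 1 either way. Its arguments: {"type":"object","properties":{"targets":{"type":"array"},"jaw":{"type":"number"}},"required":["targets"]}

```bash
mkdir -p pics; python3 - <<'E'
from station import *
import cv2,json
s=sense(); print(s)
for n in ("scene","top"):
    im=get_image(n); cv2.imwrite(f"pics/{n}0.png",im[:,:,::-1])
    p=camera_params(n); print(n,p)
E
```

```text
{'t': 0.0, 'joint_pos': array([ 1.19971625e+00,  3.79393450e-01,  1.73479318e+00,  2.42255814e-05,
        1.02849483e+00, -3.32795147e-02]), 'qvel': array([ 0.00144688,  0.00089875,  0.00113441,  0.00020426, -0.00126338,
       -0.00032601]), 'joint_efforts': array([ 2.37569077e-05, -7.63739920e+01, -4.34377313e+01,  6.50877901e-02,
        4.23826114e-02, -1.14032157e-04]), 'tcp_pos': array([0.23183735, 0.66008867, 0.23229267]), 'orientation': array([[ 3.31424335e-01,  9.43481711e-01, -4.14161056e-04],
       [ 9.43481175e-01, -3.31424589e-01, -1.00716923e-03],
       [-1.08750890e-03, -5.69527689e-05, -9.99999407e-01]]), 'contact_force': array([0.49227023, 0.4826609 , 0.14051857]), 'ft_torque': array([ 0.04739118,  0.01577433, -0.0311883 ]), 'width': 0.9987037479762595}
scene {'camera_matrix': array([[453.50724524,   0.        , 254.13924979],
       [  0.        , 453.50724524, 189.40448129],
       [  0.        ,   0.        ,   1.        ]]), 'R': array([[ 2.49929047e-01,  9.68264134e-01,  1.96875001e-04],
       [ 5.82577275e-01, -1.50212860e-01, -7.98773945e-01],
       [-7.73394589e-01,  1.99751506e-01, -6.01631237e-01]]), 't': array([-0.17323174, -0.22598834,  1.88849082])}
top {'camera_matrix': array([[498.07874718,   0.        , 252.17474607],
       [  0.        , 498.07874718, 194.1172519 ],
       [  0.        ,   0.        ,   1.        ]]), 'R': array([[ 9.00309486e-03, -9.99956480e-01,  2.44591045e-03],
       [-9.86973138e-01, -9.27907219e-03, -1.60617319e-01],
       [ 1.60633025e-01, -9.67994946e-04, -9.87013725e-01]]), 't': array([0.03248696, 0.56059328, 1.63153286])}
```

View pics/scene0.png

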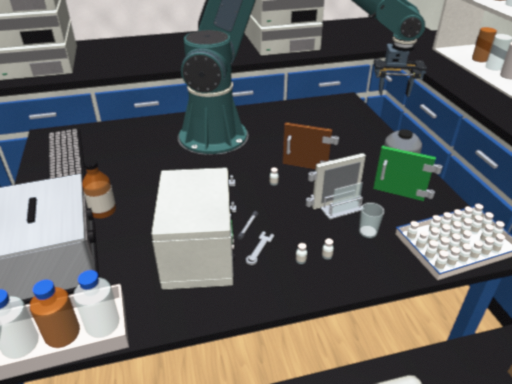

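View pics/top0.png

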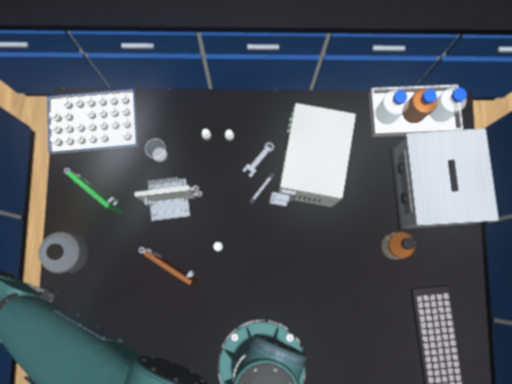

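The scene view is from the far side of the bench. The door-shaped candidates are orange (scene 306,146), green (405,172) and white, standing in the rack (338,182). The white one fits the description: white, and in the rack with the glass plate. I'll confirm it in an enlarged crop together with the oven's hinge.

```bash
python3 - <<'E'
import cv2,numpy as np
s=cv2.imread("pics/scene0.png");t=cv2.imread("pics/top0.png")
def c(im,x,y,w,h,k): return cv2.resize(im[y:y+h,x:x+w],None,fx=k,fy=k,interpolation=cv2.INTER_CUBIC)
a=c(s,295,145,80,60,5) # 400x300
b=c(t,125,165,80,60,5)
d=c(s,175,160,80,60,5)
e=c(t,265,160,80,60,5)
cv2.imwrite("pics/crop1.png",np.vstack([np.hstack([a,b]),np.hstack([d,e])]))
E
```

```text
(no output)
```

View pics/crop1.png

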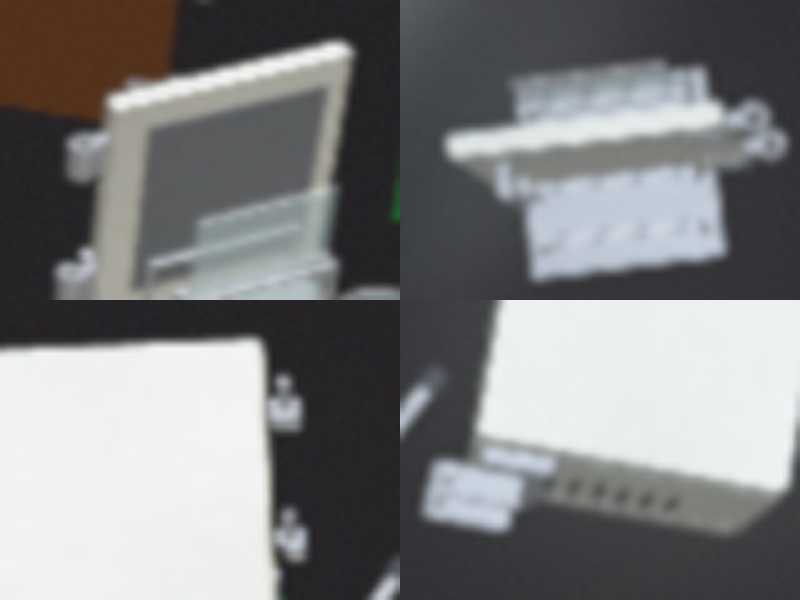

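The crop confirms it: white door, knuckles toward world -y, window side (inner face) toward +x, handle side toward the robot. The oven's hinge pins point up on its near-left corner as seen from above (scene 232,176 and 233,203). Now the positions.

```bash
cat > h.py <<'E'
import numpy as np,cv2
from station import *
def unp(p,u,v,z):
    K,R,t=np.array(p["camera_matrix"]),np.array(p["R"]),np.array(p["t"])
    c=-R.T@t; d=R.T@np.linalg.inv(K)@np.array([u,v,1.]); return c+d*(z-c[2])/d[2]
def prj(p,X):
    q=p["camera_matrix"]@(p["R"]@np.array(X)+p["t"]); return q[:2]/q[2]
def shot(n,name):
    p=camera_params(n); im=get_image(n)[:,:,::-1].copy(); cv2.imwrite(f"pics/{name}.png",im); return p,im
def line(s):
    np.set_printoptions(precision=4,suppress=True); print(s["t"],s["tcp_pos"],s["contact_force"],s["ft_torque"],s["width"]); print(s["orientation"])
E
python3 - <<'E'
from h import *
np.set_printoptions(precision=4,suppress=True)
T=camera_params("top");S=camera_params("scene")
for n,u,v,z in [("doortop +y",134.4,193.8,.176),("doortop -y",189.4,187.6,.176),("knuckT top",196.6,188.4,.15),("knuckL",199.4,194,.048),
 ("ov far front",297,104,.215),("ov far back",355,112,.215),("ov near front",280,187,.215),("ov near back",343,197.4,.215)]:
    print(n,unp(T,u,v,z))
for n,u,v,z in [("pinT tip",231.6,176,.17),("pinL tip",233,202.6,.068),("door s top L",295+108/5,145+100/5,.176),("door s top R",295+350/5,145+45/5,.176)]: print(n,unp(S,u,v,z))
E
```

```text
doortop +y [0.5366 0.4028 0.176 ]
doortop -y [0.5577 0.2329 0.176 ]
knuckT top [0.5599 0.2134 0.15  ]
knuckL [0.5586 0.215  0.048 ]
ov far front [ 0.8182 -0.0992  0.215 ]
ov far back [ 0.7941 -0.2792  0.215 ]
ov near front [ 0.5553 -0.0463  0.215 ]
ov near back [ 0.5252 -0.2365  0.215 ]
pinT tip [ 0.544  -0.0313  0.17  ]
pinL tip [ 0.5444 -0.03    0.068 ]
door s top L [0.5603 0.2328 0.176 ]
door s top R [0.5398 0.4046 0.176 ]
```

The door and pins agree between both cameras: door about (0.548, 0.318) at yaw +7°, pin about (0.544, -0.031), oven yaw about -100°. I'll turn the tool first, rising slightly.

>>> carry_out(targets=[[0,0,-0.1,0,0,0.044],[0,0,-0.1,0,0,0.044],[0,0,-0.1,0,0,0.044],[0,0,-0.1,0,0,0.044],[0,0,-0.1,0,0,0.044],[0,0,-0.1,0,0,0.044],[0,0,-0.1,0,0,0.044],[0,0,-0.1,0,0,0.044]], jaw=-1)

```text
t: 0.9
tcp_pos: [0.231, 0.658, 0.2696]
orientation: [[0.996, 0.086, -0.003], [0.086, -0.996, -0.008], [-0.004, 0.007, -1.0]]
contact_force: [0.6, -0.5, -0.4]
width: 0.999
```

>>> carry_out(targets=[[0.57,0.72,0,0,0,-0.001],[0.57,0.72,0,0,0,-0.001],[0.57,0.72,0,0,0,-0.001],[0.57,0.72,0,0,0,-0.001],[0.57,0.72,0,0,0,-0.001],[0.57,0.72,0,0,0,-0.001],[0.57,0.72,0,0,0,-0.001],[0.57,0.72,0,0,0,-0.001],[0.57,0.72,0,0,0,-0.001],[0.4,0.5,0,0,0,-0.001]])

```text
t: 1.9
tcp_pos: [0.5462, 0.3261, 0.2694]
orientation: [[0.993, 0.117, -0.005], [0.117, -0.993, -0.009], [-0.006, 0.008, -1.0]]
contact_force: [-0.1, 0.6, -0.1]
width: 0.998
```

```bash
python3 - <<'E'
from h import *
line(sense()); p,im=shot("wrist","w1"); print(p); line(sense())
cv2.imwrite("pics/w1b.png",im)
E
```

```text
1.9 [0.5462 0.3261 0.2694] [-0.1045  0.65   -0.144 ] [-0.0194  0.0636  0.0384] 0.9977842615706394
[[ 0.9932  0.1167 -0.0048]
 [ 0.1166 -0.9931 -0.0086]
 [-0.0057  0.008  -1.    ]]
{'camera_matrix': array([[322.2202,   0.    , 250.9503],
       [  0.    , 322.2202, 193.6257],
       [  0.    ,   0.    ,   1.    ]]), 'R': array([[ 0.9932,  0.1162, -0.0065],
       [ 0.1129, -0.9486,  0.2957],
       [ 0.0282, -0.2944, -0.9553]]), 't': array([-0.5789,  0.2026,  0.506 ])}
1.95 [0.5485 0.3238 0.2693] [ 2.0025 -1.8836  0.2032] [-0.2254 -0.0169  0.0168] 1.0013706644855402
[[ 0.9933  0.1156 -0.004 ]
 [ 0.1156 -0.9933 -0.0092]
 [-0.005   0.0086 -1.    ]]
```

View pics/w1.png

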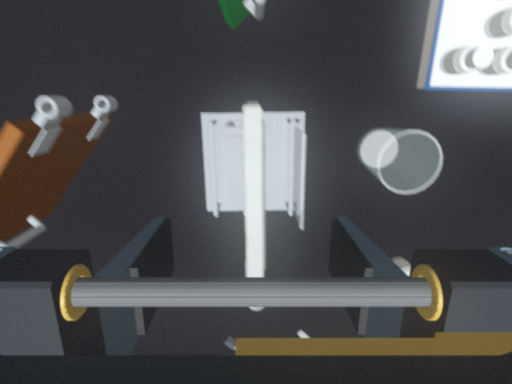

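The wrist view looks straight down on the door's top edge (columns 245–264, far end at row 103), but the gripper hides the knuckles. A half turn of the tool puts the camera over the knuckles and pins, and joint 6 allows it, so I'll do that.

```bash
python3 - <<'E'
from h import *
np.set_printoptions(precision=4,suppress=True)
p=dict(camera_matrix=np.array([[322.2202,0,250.9503],[0,322.2202,193.6257],[0,0,1]]),R=np.array([[.9932,.1162,-.0065],[.1129,-.9486,.2957],[.0282,-.2944,-.9553]]),t=np.array([-.5789,.2026,.506]))
im=cv2.imread("pics/w1.png").mean(2)
for r in (115,150,200,240,265):
    row=im[r,225:290]; g=np.diff(row); print(r,225+np.argmax(g),225+np.argmin(g),[int(x) for x in row[12:46:1]])
for u,v in((254,104),(254.5,200),(255,270)): print(unp(p,u,v,.176))
E
```

```text
115 243 262 [207, 208, 208, 207, 204, 208, 214, 222, 229, 231, 231, 231, 231, 231, 231, 231, 231, 230, 232, 232, 231, 230, 228, 224, 219, 213, 206, 207, 209, 208, 208, 207, 207, 207]
150 264 261 [211, 212, 213, 209, 210, 211, 213, 219, 222, 229, 233, 233, 234, 234, 234, 233, 234, 234, 233, 234, 233, 233, 232, 225, 214, 199, 186, 183, 196, 206, 210, 210, 210, 210]
200 265 262 [211, 210, 211, 210, 212, 212, 208, 212, 218, 223, 231, 234, 235, 235, 234, 234, 234, 235, 235, 234, 235, 234, 234, 227, 216, 202, 186, 183, 193, 203, 207, 211, 211, 211]
240 244 263 [85, 85, 88, 86, 87, 87, 89, 106, 148, 186, 211, 225, 228, 229, 229, 229, 229, 230, 231, 230, 231, 231, 231, 229, 221, 208, 188, 156, 128, 104, 87, 89, 86, 87]
265 244 263 [77, 74, 76, 78, 77, 77, 81, 110, 155, 188, 212, 224, 228, 229, 229, 229, 229, 228, 229, 229, 229, 229, 230, 229, 222, 208, 188, 156, 124, 95, 81, 81, 77, 77]
[0.5393 0.4015 0.176 ]
[0.5484 0.3284 0.176 ]
[0.5564 0.2659 0.176 ]
```

>>> carry_out(targets=[[0,0,0,0,0,-0.0476],[0,0,0,0,0,-0.0476],[0,0,0,0,0,-0.0476],[0,0,0,0,0,-0.0476],[0,0,0,0,0,-0.0476],[0,0,0,0,0,-0.0476],[0,0,0,0,0,-0.0476],[0,0,0,0,0,-0.0476],[0,0,0,0,0,-0.0476],[0,0,0,0,0,-0.0476],[0,0,0,0,0,-0.0476],[0,0,0,0,0,-0.0476],[0,0,0,0,0,-0.0476],[0,0,0,0,0,-0.0476],[0,0,0,0,0,-0.0476],[0,0,0,0,0,-0.0476],[0,0,0,0,0,-0.0476],[0,0,0,0,0,-0.0476],[0,0,0,0,0,-0.0476],[0,0,0,0,0,-0.0476]])

```text
t: 3.95
tcp_pos: [0.5457, 0.3202, 0.2624]
orientation: [[-1.0, 0.022, -0.015], [0.023, 1.0, -0.015], [0.014, -0.015, -1.0]]
contact_force: [-0.1, 0.0, -0.6]
width: 1.0
```

```bash
cat >> h.py <<'E'
from scipy.spatial.transform import Rotation as Ro
def goto(pos,dooryaw,s=None):
    """tool-frame shift (shares of 50mm) and turn (shares of 180deg) to put TCP at pos, tool x = -door x, vertical"""
    s=s or sense(); c,n=np.cos(dooryaw),np.sin(dooryaw)
    Rt=np.array([[-c,-n,0],[-n,c,0],[0,0,-1]]).T.copy(); Rt=np.column_stack([[-c,-n,0],[-n,c,0],[0,0,-1]])
    R=s["orientation"]; d=R.T@(np.array(pos)-s["tcp_pos"])/.05
    w=Ro.from_matrix(R.T@Rt).as_rotvec()/np.pi
    print("shift",np.round(d,3),"turn",np.round(w,4), "deg",np.round(w*180,2))
E
python3 - <<'E'
from h import *
line(sense()); goto([.550,.317,.230],np.radians(7.2))
E
```

```text
3.95 [0.5457 0.3202 0.2624] [-0.1037  0.0021 -0.619 ] [ 0.0805  0.0807 -0.0061] 0.9995534542256588
[[-0.9996  0.0224 -0.0146]
 [ 0.0226  0.9996 -0.0147]
 [ 0.0143 -0.015  -0.9998]]
shift [-0.096 -0.051  0.647] turn [-0.0044 -0.0049 -0.0472] deg [-0.8  -0.88 -8.49]
```

>>> carry_out(targets=[[-0.09,-0.05,0.2,-0.0044,-0.0049,-0.047],[0,0,0.2,0,0,0],[0,0,0.2,0,0,0],[0,0,0,0,0,0],[0,0,0,0,0,0]])

```text
t: 4.45
tcp_pos: [0.549, 0.3175, 0.2297]
orientation: [[-0.993, -0.119, -0.003], [-0.119, 0.993, -0.002], [0.003, -0.002, -1.0]]
contact_force: [-0.5, 0.1, 0.9]
width: 1.003
```

```bash
python3 - <<'E'
from h import *
line(sense()); goto([.550,.317,.155],np.radians(7.2));p,im=shot("wrist","w2"); print(repr(p["R"]),p["t"])
E
```

```text
4.45 [0.549  0.3175 0.2297] [-0.5344  0.1149  0.9064] [ 0.0838  0.0993 -0.0127] 1.0030388647364068
[[-0.9929 -0.1186 -0.0026]
 [-0.1186  0.9929 -0.002 ]
 [ 0.0028 -0.0016 -1.    ]]
shift [-0.022 -0.009  1.493] turn [-0.0005 -0.0009 -0.0022] deg [-0.09 -0.16 -0.39]
array([[-0.993 , -0.1181,  0.0036],
       [-0.1121,  0.9518,  0.2854],
       [-0.0371,  0.283 , -0.9584]]) [ 0.5823 -0.2712  0.3187]
```

View pics/w2.png

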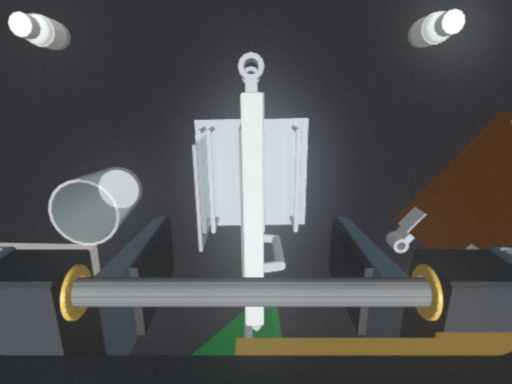

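The ring of the upper knuckle shows at (251,66) and the handle bar at (272,252) on the robot side, as described. I'm centred, so descend and grip.

```bash
python3 - <<'E'
from h import *
np.set_printoptions(precision=4,suppress=True)
p=camera_params("wrist")
for n,u,v,z in(("knuckle",251,66,.15),("dt -y end",253,95,.176),("dt mid",253.3,180,.176),("dt +y",254.5,325,.176)): print(n,unp(p,u,v,z))
E
```

```text
knuckle [0.5612 0.2164 0.15  ]
dt -y end [0.5578 0.2349 0.176 ]
dt mid [0.5512 0.2877 0.176 ]
dt +y [0.5368 0.3995 0.176 ]
```

>>> carry_out(targets=[[-0.02,0,0.4,0,-0.001,-0.002],[0,0,0.4,0,0,0],[0,0,0.4,0,0,0],[0,0,0.3,0,0,0],[0,0,0.08,0,0,0],[0,0,0,0,0,0]])

```text
t: 5.1
tcp_pos: [0.5518, 0.3189, 0.151]
orientation: [[-0.993, -0.119, 0.004], [-0.119, 0.993, 0.0], [-0.004, -0.0, -1.0]]
contact_force: [0.3, -0.2, -0.2]
width: 1.0
```

>>> carry_out(targets=[[0.08,0,0,0,0.001,-0.0025],[0,0,0,0,0,0]])

```text
t: 5.3
tcp_pos: [0.5481, 0.3187, 0.1523]
orientation: [[-0.992, -0.127, 0.002], [-0.127, 0.992, 0.001], [-0.002, 0.0, -1.0]]
contact_force: [1.2, -0.4, 0.6]
width: 1.001
```

>>> carry_out(targets=[[0,0,0,0,0,0],[0,0,0,0,0,0],[0,0,0,0,0,0],[0,0,0,0,0,0],[0,0,0,0,0,0],[0,0,0,0,0,0],[0,0,0,0,0,0],[0,0,0,0,0,0]], jaw=1)

```text
t: 6.1
tcp_pos: [0.5489, 0.3192, 0.1544]
orientation: [[-0.992, -0.127, 0.005], [-0.127, 0.992, 0.002], [-0.005, 0.001, -1.0]]
contact_force: [-0.2, -0.5, -0.3]
width: 0.336
```

>>> carry_out(targets=[[0,0,0.02,0,0,0],[0,0,0.01,0,0,0],[0,0,0.01,0,0,0],[0,0,0,0,0,0],[0,0,0,0,0,0]])

```text
t: 6.6
tcp_pos: [0.5482, 0.3191, 0.1527]
orientation: [[-0.992, -0.128, 0.003], [-0.128, 0.992, 0.001], [-0.003, 0.001, -1.0]]
contact_force: [-0.5, 0.7, 0.9]
width: 0.154
```

>>> carry_out(targets=[[0,0,-0.1,0,0,0],[0,0,-0.2,0,0,0],[0,0,-0.2,0,0,0],[0,0,-0.2,0,0,0],[0,0,-0.2,0,0,0],[0,0,-0.2,0,0,0],[0,0,-0.15,0,0,0],[0,0,0,0,0,0]])

```text
t: 7.4
tcp_pos: [0.5479, 0.3188, 0.2209]
orientation: [[-0.992, -0.127, 0.003], [-0.127, 0.992, 0.001], [-0.003, 0.001, -1.0]]
contact_force: [0.3, -0.5, -4.7]
width: 0.157
```

```bash
python3 - <<'E'
from h import *
line(sense()); goto([.550,.20,.2165],np.radians(7.2)); goto([.561,.11,.2165],np.radians(-9.7));
E
```

```text
7.4 [0.5479 0.3188 0.2209] [ 0.251  -0.5078 -4.7244] [0.119  0.1089 0.0094] 0.15664553760578223
[[-0.9919 -0.1273  0.0029]
 [-0.1273  0.9919  0.0012]
 [-0.003   0.0008 -1.    ]]
shift [ 0.261 -2.363  0.084] turn [0.0003 0.001  0.0006] deg [0.05 0.17 0.11]
shift [ 0.272 -4.176  0.083] turn [0.0004 0.0009 0.0945] deg [ 0.07  0.16 17.01]
```

>>> carry_out(targets=[[-0.01,-0.15,0.007,0,0,0.0035],[-0.03,-0.3,0.007,0,0,0.0085],[-0.04,-0.4,0.007,0,0,0.0085],[-0.04,-0.4,0.007,0,0,0.0085],[-0.04,-0.4,0.007,0,0,0.0085],[-0.04,-0.4,0.007,0,0,0.0085],[-0.04,-0.4,0.007,0,0,0.0085],[-0.04,-0.4,0.007,0,0,0.0085],[-0.04,-0.4,0.007,0,0,0.0085],[-0.04,-0.4,0.007,0,0,0.0085],[-0.04,-0.35,0.007,0,0,0.0085],[-0.04,-0.25,0.007,0,0,0.006],[-0.02,-0.15,0,0,0,0.002],[0,0,0,0,0,0],[0,0,0,0,0,0]])

```text
t: 8.9
tcp_pos: [0.562, 0.0773, 0.2097]
orientation: [[-0.978, 0.207, -0.007], [0.207, 0.978, -0.002], [0.006, -0.004, -1.0]]
contact_force: [0.1, 0.2, -4.2]
width: 0.151
```

```bash
python3 - <<'E'
from h import *
line(sense()); goto([.565,.0942,.2165],np.radians(-9.7))
p,im=shot("wrist","w3"); np.savez("w3.npz",**p); print(p["R"],p["t"]);line(sense())
x=cv2.resize(im[0:200,140:380],None,fx=3.2,fy=3,interpolation=cv2.INTER_CUBIC); cv2.imwrite("pics/w3c.png",x)
E
```

```text
8.9 [0.562  0.0773 0.2097] [ 0.1464  0.1922 -4.2251] [ 0.0911  0.0934 -0.0477] 0.1509488072750139
[[-0.9784  0.2066 -0.007 ]
 [ 0.2066  0.9784 -0.0024]
 [ 0.0064 -0.0038 -1.    ]]
shift [ 0.011  0.342 -0.138] turn [-0.0012 -0.0021 -0.0123] deg [-0.21 -0.37 -2.22]
[[-0.9783  0.207   0.0069]
 [ 0.2005  0.9379  0.283 ]
 [ 0.0521  0.2783 -0.9591]] [ 0.5328 -0.2097  0.3183]
8.95 [0.562  0.0775 0.2097] [-0.0705 -0.6991 -3.5818] [ 0.112   0.049  -0.0482] 0.1527909359391129
[[-0.9785  0.2063 -0.007 ]
 [ 0.2063  0.9785 -0.0024]
 [ 0.0063 -0.0038 -1.    ]]
```

View pics/w3c.png

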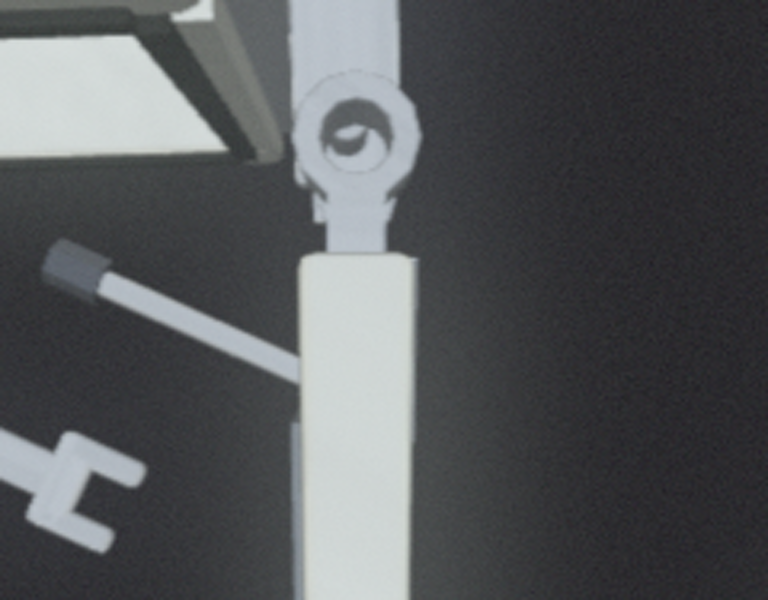

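The overshoot brought the upper knuckle (ring at px 251.6,45) over the hinge arm already, with the pin in sight through the bore. I'll enlarge that.

```bash
python3 - <<'E'
from h import *
im=cv2.imread("pics/w3.png"); p=dict(np.load("w3.npz"))
c=im[18:78,222:302]; x=cv2.resize(c,None,fx=10,fy=10,interpolation=cv2.INTER_CUBIC); 
x=cv2.convertScaleAbs(x,alpha=1.5,beta=-90); cv2.imwrite("pics/w3d.png",x)
s=sense(); dz=np.array([0,0,1]); pos=s["tcp_pos"]; np.set_printoptions(precision=4,suppress=True)
und=.2097-.1467
print("underside",und,"h",und-.03)
K=unp(p,251.6,45,und+.144); print("knuckle top",K)
for z in (.17,): print("axis at pin tip z ->px",prj(p,[K[0],K[1],z]), prj(p,[K[0],K[1],und+.12]))
E
```

```text
underside 0.063 h 0.033
knuckle top [ 0.5407 -0.0239  0.207 ]
axis at pin tip z ->px [251.0026  55.7435] [251.1831  52.4974]
```

View pics/w3d.png

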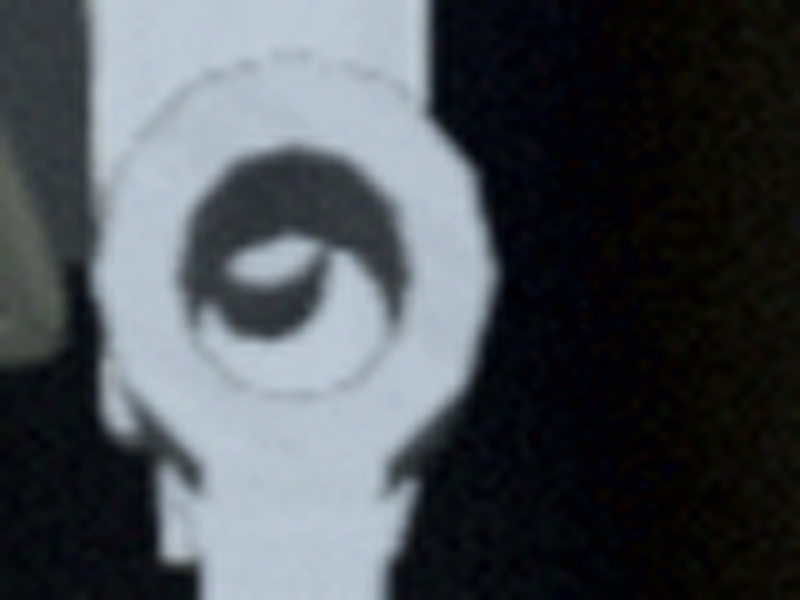

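Through the bore I can see the pin: dark shaft down to its foot at crop (266,338), top face edge near (270,285). The ring is centred at (297,270). So the pin axis is a few mm off the knuckle axis; now to compute it.

```bash
python3 - <<'E'
from h import *
np.set_printoptions(precision=4,suppress=True)
p=dict(np.load("w3.npz")); und=.063
P=lambda x,y:(222+x/10-.45,18+y/10-.45)
for n,xy,z in (("ring outer top",(297,268),und+.144),("bore bottom lower edge",(295,400),und+.12),("pin foot low edge",(266,338),.150),("pin top face low edge",(270,285),.170),("foot left",(208,300),.155),("pin right",(329,250),.169)):
    print(n,unp(p,*P(*xy),z))
s=sense(); print(s["tcp_pos"]); R=s["orientation"]
# door-geometry: knuckle = TCP -.102 along door y
print("knuckle from TCP:",s["tcp_pos"]-.102*R[:,1])
# synthetic check: project candidate pins
for c in ((.5425,-.031),(.5425,-.033),(.5405,-.033)):
    c=np.array(c);dy=np.array([-.2,.98])
    print(c,[np.round((prj(p,[*(c+r*dy),z])-[222,18]+.45)*10) for r,z in((.004,.15),(.003,.17))])
E
```

```text
ring outer top [ 0.5408 -0.0242  0.207 ]
bore bottom lower edge [ 0.5413 -0.0216  0.183 ]
pin foot low edge [ 0.5413 -0.029   0.15  ]
pin top face low edge [ 0.541 -0.029  0.17 ]
foot left [ 0.5443 -0.0311  0.155 ]
pin right [ 0.5375 -0.0302  0.169 ]
[0.562  0.0775 0.2097]
knuckle from TCP: [ 0.5409 -0.0223  0.2101]
[ 0.5425 -0.031 ] [array([265., 373.]), array([257., 307.])]
[ 0.5425 -0.033 ] [array([258., 338.]), array([250., 268.])]
[ 0.5405 -0.033 ] [array([291., 330.]), array([286., 260.])]
```

>>> carry_out(targets=[[-0.025,-0.08,0.05,-0.0012,-0.0021,0],[-0.024,-0.075,0.05,0,0,0],[0,0,0.03,0,0,0],[0,0,0,0,0,0],[0,0,0,0,0,0]])

```text
t: 9.45
tcp_pos: [0.5628, 0.0703, 0.2025]
orientation: [[-0.979, 0.204, 0.001], [0.204, 0.979, 0.0], [-0.001, 0.0, -1.0]]
contact_force: [0.3, 0.5, -3.9]
width: 0.155
```

```bash
python3 - <<'E'
from h import *
line(sense()); goto([.5628,.0694,.2030],np.arctan2(-.2066,.9784))
p,im=shot("wrist","w4"); np.savez("w4.npz",**p); line(sense())
c=im[18:78,222:302]; x=cv2.resize(c,None,fx=10,fy=10,interpolation=cv2.INTER_CUBIC); 
x=cv2.convertScaleAbs(x,alpha=1.5,beta=-90); cv2.imwrite("pics/w4d.png",x)
E
```

```text
9.45 [0.5628 0.0703 0.2025] [ 0.3361  0.4512 -3.9481] [ 0.0901  0.0899 -0.0487] 0.15521522186341669
[[-0.979   0.2037  0.0008]
 [ 0.2037  0.979   0.0002]
 [-0.0008  0.0003 -1.    ]]
shift [-0.003 -0.017 -0.011] turn [0.0001 0.0002 0.0009] deg [0.02 0.04 0.17]
9.5 [0.5628 0.0703 0.2025] [-0.2046 -0.8903 -3.4764] [ 0.1541  0.1077 -0.0224] 0.15225352640474787
[[-0.979   0.2036  0.0008]
 [ 0.2036  0.979   0.0002]
 [-0.0008  0.0003 -1.    ]]
```

View pics/w4d.png

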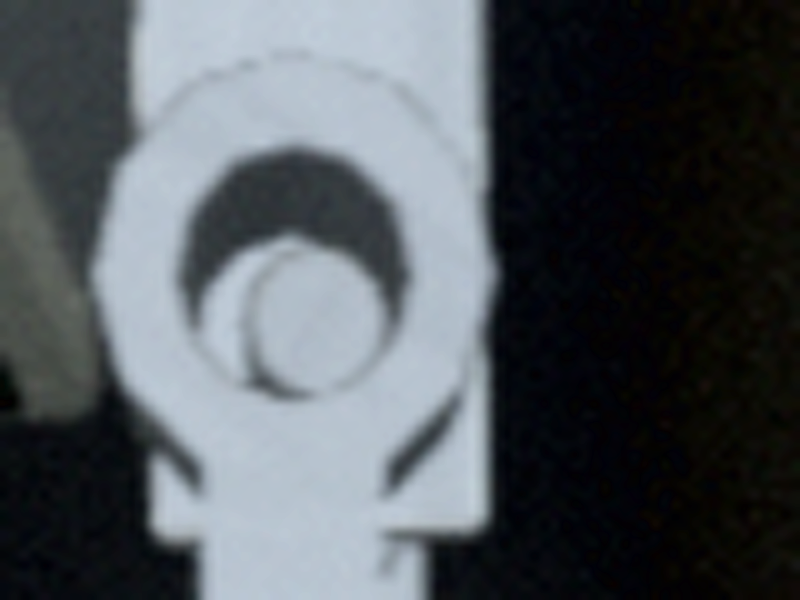

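```bash
python3 - <<'E'
from h import *
np.set_printoptions(precision=4,suppress=True)
p=dict(np.load("w4.npz")); und=.2025-.1467; R=sense()["orientation"]
P=lambda x,y:(222+x/10-.45,18+y/10-.45)
for ry in (262,268): 
  k=unp(p,*P(296,ry),und+.144); b=unp(p,*P(300,330),und+.12); q=unp(p,*P(318,319),.17)
  print("ring",k,"borebottom",b,"pin",q,"tool-frame pin-ring mm",(R.T@(q-k))[:2]*1e3,"pin-bottom",(R.T@(q-b))[:2]*1e3)
E
```

```text
ring [ 0.542  -0.0315  0.1998] borebottom [ 0.5417 -0.0318  0.1758] pin [ 0.5405 -0.0328  0.17  ] tool-frame pin-ring mm [ 1.1891 -1.6001] pin-bottom [ 0.957  -1.2713]
ring [ 0.542  -0.0313  0.1998] borebottom [ 0.5417 -0.0318  0.1758] pin [ 0.5405 -0.0328  0.17  ] tool-frame pin-ring mm [ 1.1891 -1.8404] pin-bottom [ 0.957  -1.2713]
```

>>> carry_out(targets=[[0.02,-0.028,0.02,0,0,0],[0,0,0.02,0,0,0],[0,0,0,0,0,0]])

```text
t: 9.8
tcp_pos: [0.5615, 0.0692, 0.2004]
orientation: [[-0.979, 0.203, 0.001], [0.203, 0.979, 0.0], [-0.001, 0.0, -1.0]]
contact_force: [-1.7, 0.3, -3.5]
width: 0.152
```

```bash
python3 - <<'E'
from h import *
line(sense()); R=sense()["orientation"]; goto(np.array([.5628,.0703,.2005])+R@[.001,-.0014,0],np.arctan2(-.2036,.979))
E
```

```text
9.8 [0.5615 0.0692 0.2004] [-1.7137  0.2827 -3.5155] [ 0.0536  0.1332 -0.0011] 0.15235288054007493
[[-0.9791  0.2035  0.001 ]
 [ 0.2035  0.9791  0.0002]
 [-0.0009  0.0004 -1.    ]]
shift [-0.001 -0.001 -0.002] turn [0.0001 0.0003 0.    ] deg [0.02 0.05 0.01]
```

>>> carry_out(targets=[[0,0,0.03,0,0,0],[0,0,0.03,0,0,0],[0,0,0.02,0,0,0],[0,0,0.02,0,0,0]])

```text
t: 10.2
tcp_pos: [0.5616, 0.0692, 0.1952]
orientation: [[-0.979, 0.203, 0.001], [0.203, 0.979, 0.0], [-0.001, 0.001, -1.0]]
contact_force: [0.3, -0.6, -4.2]
width: 0.152
```

>>> carry_out(targets=[[0,0,0.02,0,0,0],[0,0,0.02,0,0,0],[0,0,0.02,0,0,0]])

```text
t: 10.5
tcp_pos: [0.5616, 0.0692, 0.1918]
orientation: [[-0.979, 0.203, 0.001], [0.203, 0.979, 0.0], [-0.001, 0.0, -1.0]]
contact_force: [0.1, 0.8, -3.9]
width: 0.149
```

No resistance at 5 mm below the pin tips, so both knuckles are on. Continuing down gently.

>>> carry_out(targets=[[0,0,0.025,0,0,0],[0,0,0.025,0,0,0],[0,0,0.025,0,0,0],[0,0,0.025,0,0,0],[0,0,0.025,0,0,0]])

```text
t: 11.0
tcp_pos: [0.5616, 0.0692, 0.185]
orientation: [[-0.979, 0.203, 0.001], [0.203, 0.979, 0.0], [-0.001, 0.0, -1.0]]
contact_force: [0.5, -0.3, -4.1]
width: 0.154
```

>>> carry_out(targets=[[0,0,0.025,0,0,0],[0,0,0.025,0,0,0],[0,0,0.025,0,0,0]])

```text
t: 11.3
tcp_pos: [0.5617, 0.0693, 0.181]
orientation: [[-0.979, 0.203, 0.001], [0.203, 0.979, 0.0], [-0.001, 0.001, -1.0]]
contact_force: [0.1, -1.1, -4.5]
width: 0.153
```

>>> carry_out(targets=[[0,0,0.02,0,0,0],[0,0,0.02,0,0,0],[0,0,0.015,0,0,0]])

```text
t: 11.6
tcp_pos: [0.5616, 0.0692, 0.1779]
orientation: [[-0.979, 0.203, 0.001], [0.203, 0.979, 0.0], [-0.001, 0.0, -1.0]]
contact_force: [-0.3, 0.6, -5.2]
width: 0.153
```

>>> carry_out(targets=[[0,0,0.015,0,0,0],[0,0,0.01,0,0,0]])

```text
t: 11.8
tcp_pos: [0.5616, 0.0692, 0.1765]
orientation: [[-0.979, 0.203, 0.001], [0.203, 0.979, 0.0], [-0.001, 0.0, -1.0]]
contact_force: [0.7, 0.9, -0.5]
width: 0.151
```

Seated: load moved from the gripper to the arms at z = 0.1765, and 0.1767 was expected. Before swinging, check the vial clearance and the oven yaw, and work out arc waypoints.

```bash
cat >> h.py <<'E'
PIN=np.array([.5405,-.0326]);RR=.104
def arc(yawdeg,z=.1768):
    a=np.radians(yawdeg); s=sense(); print("door yaw now",np.degrees(np.arctan2(-s["orientation"][0,1],s["orientation"][1,1])),"r",np.hypot(*(s["tcp_pos"][:2]-PIN)),"F",s["contact_force"])
    goto([*(PIN+RR*np.array([-np.sin(a),np.cos(a)])),z],a,s)
E
python3 - <<'E'
from h import *
np.set_printoptions(precision=4,suppress=True)
T=camera_params("top"); 
im=cv2.imread("pics/top0.png")
for u,v in((206,134),(229,134)):
    for z in (0.03,.06): q=unp(T,u,v,z); print("vial",q,np.hypot(*(q[:2]-PIN)))
arc(-11.7); arc(-14.7)
# oven yaw via line fit on roof mask
hsv=cv2.cvtColor(im,cv2.COLOR_BGR2HSV); m=((hsv[...,1]<25)&(hsv[...,2]>205)).astype(np.uint8); m[:, :270]=0; m[:,365:]=0; m[:95]=0;m[210:]=0
c=max(cv2.findContours(m,0,1)[0],key=cv2.contourArea); b=cv2.boxPoints(cv2.minAreaRect(c)); ap=cv2.approxPolyDP(c,6,True)[:,0]
print(b,ap.tolist()); 
for q in ap: print(unp(T,*q,.215)[:2])
E
```

```text
vial [0.7723 0.1995 0.03  ] 0.32802335555715695
vial [0.7636 0.1966 0.06  ] 0.3199037761285024
vial [0.7731 0.1198 0.03  ] 0.27806173573568493
vial [0.7644 0.1184 0.06  ] 0.2700492358649427
door yaw now -11.74078621628387 r 0.10401350238567207 F [ 0.6921  0.9484 -0.4801]
shift [ 0.001 -0.    -0.006] turn [ 0.0002  0.0003 -0.0002] deg [ 0.03  0.06 -0.04]
door yaw now -11.74078621628387 r 0.10401350238567207 F [ 0.6921  0.9484 -0.4801]
shift [-0.108 -0.003 -0.006] turn [0.0002 0.0003 0.0164] deg [0.03 0.06 2.96]
[[280.36  186.52 ]
 [295.512 103.184]
 [356.496 114.272]
 [341.344 197.608]] [[296, 104], [281, 185], [340, 197], [354, 115]]
[ 0.8182 -0.0961]
[ 0.5615 -0.0493]
[ 0.5263 -0.2275]
[ 0.7843 -0.2759]
```

>>> carry_out(targets=[[-0.108,-0.003,0,0,0,0.0164],[-0.108,-0.003,0,0,0,0.0164],[-0.108,-0.003,0,0,0,0.0164],[0,0,0,0,0,0]])

```text
t: 12.2
tcp_pos: [0.5779, 0.0646, 0.1768]
orientation: [[-0.934, 0.357, 0.002], [0.357, 0.934, 0.0], [-0.002, 0.001, -1.0]]
contact_force: [-0.1, 0.3, -4.7]
width: 0.149
```

```bash
python3 -c "
from h import *
line(sense());arc(-21.7)"
```

```text
12.2 [0.5779 0.0646 0.1768] [-0.1268  0.299  -4.6628] [ 0.089   0.065  -0.0198] 0.14882852594278626
[[-0.9343  0.3565  0.0017]
 [ 0.3565  0.9343  0.0002]
 [-0.0015  0.0008 -1.    ]]
door yaw now -20.886719939140562 r 0.10416991546668368 F [-0.1268  0.299  -4.6628]
shift [-0.024 -0.004 -0.001] turn [0.0003 0.0005 0.0045] deg [0.05 0.09 0.81]
```

>>> carry_out(targets=[[-0.108,-0.004,0,0,0,0.0164],[-0.108,-0.003,0,0,0,0.0164],[-0.108,-0.003,0,0,0,0.0164],[-0.108,-0.003,0,0,0,0.0164],[-0.108,-0.003,0,0,0,0.0164],[-0.108,-0.003,0,0,0,0.0164],[0,0,0,0,0,0]])

```text
t: 12.9
tcp_pos: [0.6053, 0.0486, 0.1766]
orientation: [[-0.781, 0.624, 0.001], [0.624, 0.781, 0.0], [-0.0, 0.001, -1.0]]
contact_force: [0.8, 0.0, -4.3]
width: 0.153
```

```bash
python3 -c "
from h import *
line(sense());arc(-44.7)"
```

```text
12.9 [0.6053 0.0486 0.1766] [ 0.8107  0.0204 -4.3313] [0.0447 0.0463 0.0062] 0.15316992247476693
[[-0.7815  0.6239  0.0007]
 [ 0.6239  0.7815  0.0004]
 [-0.0003  0.0007 -1.    ]]
door yaw now -38.60488523213744 r 0.10383477339747037 F [ 0.8107  0.0204 -4.3313]
shift [-0.222 -0.008 -0.004] turn [0.0002 0.0001 0.0339] deg [0.04 0.02 6.1 ]
```

>>> carry_out(targets=[[-0.108,-0.003,0,0,0,0.0164],[-0.108,-0.003,0,0,0,0.0164],[-0.108,-0.003,0,0,0,0.0164],[-0.108,-0.003,0,0,0,0.0164],[-0.108,-0.003,0,0,0,0.0164],[-0.108,-0.003,0,0,0,0.0164],[-0.108,-0.003,0,0,0,0.0164],[0,0,0,0,0,0]])

```text
t: 13.7
tcp_pos: [0.6283, 0.0211, 0.1766]
orientation: [[-0.519, 0.855, -0.0], [0.855, 0.519, 0.001], [0.001, 0.0, -1.0]]
contact_force: [0.9, -1.0, -3.2]
width: 0.15
```

```bash
python3 -c "
from h import *
line(sense());arc(-74)"
```

```text
13.7 [0.6283 0.0211 0.1766] [ 0.8558 -1.0312 -3.1728] [-0.0177 -0.0936  0.0621] 0.1499453616182356
[[-0.5187  0.855  -0.0004]
 [ 0.855   0.5187  0.0009]
 [ 0.001   0.0002 -1.    ]]
door yaw now -58.75445478029035 r 0.10290706264700294 F [ 0.8558 -1.0312 -3.1728]
shift [-0.555 -0.051 -0.005] turn [ 0.     -0.0003  0.0847] deg [ 0.   -0.06 15.25]
```

>>> carry_out(targets=[[-0.11,0.002,0,0,0,0.0168],[-0.11,0.002,0,0,0,0.0168],[-0.11,0.001,0,0,0,0.0168],[-0.11,0.001,0,0,0,0.0168],[-0.1,0,0.004,0,0,0.015],[0,0,0.004,0,0,0],[0,0,0,0,0,0]])

```text
t: 14.4
tcp_pos: [0.6384, -0.0012, 0.1764]
orientation: [[-0.297, 0.955, -0.001], [0.955, 0.297, 0.002], [0.002, -0.001, -1.0]]
contact_force: [0.6, 0.9, -2.6]
width: 0.156
```

```bash
python3 -c "
from h import *
line(sense());arc(-74)"
```

```text
14.4 [ 0.6384 -0.0012  0.1764] [ 0.6269  0.8643 -2.5644] [ 0.0209  0.0052 -0.0218] 0.15583302969385288
[[-0.2974  0.9547 -0.0013]
 [ 0.9547  0.2974  0.0017]
 [ 0.002  -0.0007 -1.    ]]
door yaw now -72.6967467123148 r 0.10276098202203218 F [ 0.6269  0.8643 -2.5644]
shift [-0.064  0.024 -0.008] turn [-0.0002 -0.0006  0.0072] deg [-0.04 -0.11  1.3 ]
```

>>> carry_out(targets=[[0,0,0,0,0,0],[0,0,0,0,0,0],[0,0,0,0,0,0],[0,0,0,0,0,0],[0,0,0,0,0,0]], jaw=0.2)

```text
t: 14.9
tcp_pos: [0.6385, -0.0004, 0.1772]
orientation: [[-0.303, 0.953, 0.0], [0.953, 0.303, 0.002], [0.001, 0.001, -1.0]]
contact_force: [0.9, 0.7, -0.2]
width: 0.402
```

>>> carry_out(targets=[[0,0,-0.1,0,0,0],[0,0,-0.2,0,0,0],[0,0,-0.3,0,0,0],[0,0,-0.3,0,0,0],[0,0,-0.3,0,0,0],[0,0,-0.2,0,0,0],[0,0,0,0,0,0]])

```text
t: 15.6
tcp_pos: [0.6393, -0.0006, 0.2558]
orientation: [[-0.304, 0.953, 0.003], [0.953, 0.304, 0.001], [0.0, 0.004, -1.0]]
contact_force: [0.4, 0.5, -0.4]
width: 0.403
```

```bash
python3 - <<'E'
from h import *
line(sense()); p,im=shot("scene","s5"); q,w=shot("wrist","w5"); np.savez("w5.npz",**q)
a=cv2.resize(im[110:230,150:350],None,fx=2,fy=2,interpolation=cv2.INTER_CUBIC)
w=cv2.resize(w,(400,300)); cv2.imwrite("pics/s5c.png",np.hstack([cv2.resize(a,(400,300)),w]))
E
```

```text
15.6 [ 0.6393 -0.0006  0.2558] [ 0.4294  0.4604 -0.439 ] [ 0.0348  0.0504 -0.0475] 0.4028014445230409
[[-0.3037  0.9528  0.0033]
 [ 0.9528  0.3037  0.0014]
 [ 0.0003  0.0035 -1.    ]]
```

View pics/s5c.png

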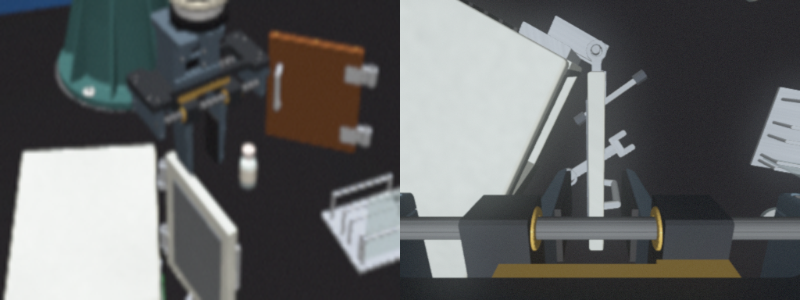

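The scene and wrist views show the door hanging on both pins, about 28° from shut, and free of the gripper. Now close the jaws, move to the outer side and push it shut gently with the fingers' side.

>>> carry_out(targets=[[0.4,0.3,0,0,0,0],[0.4,0.3,0,0,0,0],[0,0.15,0,0,0,0],[0,0,0,0,0,0],[0,0,0.3,0,0,0],[0,0,0.3,0,0,0],[0,0,0.3,0,0,0],[0,0,0.25,0,0,0],[0,0,0,0,0,0]], jaw=1)

```text
t: 16.6
tcp_pos: [0.6589, 0.0473, 0.1855]
orientation: [[-0.301, 0.954, -0.007], [0.954, 0.301, 0.001], [0.003, -0.007, -1.0]]
contact_force: [1.3, 0.3, -0.2]
width: 0.008
```

```bash
cat >> h.py <<'E'
def rel():
    s=sense(); np.set_printoptions(precision=4,suppress=True)
    R=s["orientation"]; d=s["tcp_pos"][:2]-PIN; print(s["t"],s["tcp_pos"],"F",s["contact_force"],"w",s["width"],"toolyaw",np.degrees(np.arctan2(-R[0,1],R[1,1])),"r",np.hypot(*d),"yaw of TCP ray",np.degrees(np.arctan2(-d[0],d[1])))
    print("dev from door at -72.7 (tool x,y) mm",(R.T[:2,:2]@d)*1e3)
E
python3 -c "
from h import *
rel()"
```

```text
16.6 [0.6589 0.0473 0.1855] F [ 1.3357  0.3402 -0.2251] w 0.007718736146919331 toolyaw -72.46418951606859 r 0.1428397756867933 yaw of TCP ray -55.97021786129186
dev from door at -72.7 (tool x,y) mm [ 40.5569 136.9586]
```

>>> carry_out(targets=[[-0.09,0,0,0,0,0],[-0.09,0,0,0,0,0],[-0.08,0,0,0,0,0],[-0.06,0,0,0,0,0],[-0.06,0.006,0,0,0,0.0056],[-0.096,0.012,0,0,0,0.0111],[-0.096,0.012,0,0,0,0.0111],[-0.096,0.012,0,0,0,0.0111],[-0.096,0.012,0,0,0,0.0111],[-0.06,0.006,0,0,0,0.0056],[0,0,0,0,0,0]])

```text
t: 17.7
tcp_pos: [0.6748, 0.0041, 0.1875]
orientation: [[-0.113, 0.994, -0.004], [0.994, 0.113, 0.001], [0.001, -0.004, -1.0]]
contact_force: [-0.2, 0.1, -0.6]
width: 0.005
```

```bash
python3 - <<'E'
from h import *
rel(); q,w=shot("wrist","w6"); np.savez("w6.npz",**q); cv2.imwrite("pics/w6c.png",w)
E
```

```text
17.7 [0.6748 0.0041 0.1875] F [-0.227   0.1049 -0.5723] w 0.004702008913553011 toolyaw -83.494342714907 r 0.1392669643950997 yaw of TCP ray -74.72654312231386
dev from door at -72.7 (tool x,y) mm [ 21.2292 137.6382]
```

View pics/w6c.png

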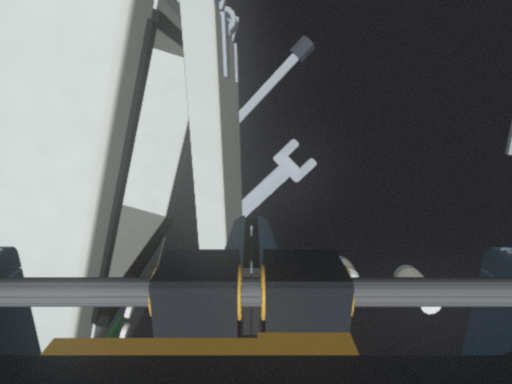

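The finger rests on the door's outer face; the door's free edge is about 20° from shut. Continuing the arc slowly.

>>> carry_out(targets=[[-0.06,0.004,0,0,0,0.006],[-0.096,0.01,0,0,0,0.0111],[-0.096,0.01,0,0,0,0.0111],[-0.096,0.01,0,0,0,0.0111],[-0.096,0.01,0,0,0,0.0111],[-0.096,0.01,0,0,0,0.0111],[-0.096,0.01,0,0,0,0.0111],[-0.06,0.006,0,0,0,0.006],[0,0,0,0,0,0]])

```text
t: 18.65
tcp_pos: [0.6788, -0.0335, 0.1875]
orientation: [[0.155, 0.988, -0.004], [0.988, -0.155, 0.001], [0.0, -0.004, -1.0]]
contact_force: [-0.8, 0.7, 0.1]
width: 0.003
```

```bash
python3 - <<'E'
from h import *
rel()
E
```

```text
18.65 [ 0.6788 -0.0335  0.1875] F [-0.7587  0.7097  0.0605] w 0.0029693578333897493 toolyaw -98.91000864335872 r 0.13828330245153606 yaw of TCP ray -90.37218466046335
dev from door at -72.7 (tool x,y) mm [ 20.5299 136.7497]
```

>>> carry_out(targets=[[-0.04,0,0,0,0,0.002],[-0.04,0,0,0,0,0.002],[-0.04,0,0,0,0,0.002],[-0.03,0,0,0,0,0]])

```text
t: 19.05
tcp_pos: [0.6782, -0.0378, 0.1876]
orientation: [[0.175, 0.985, -0.002], [0.985, -0.175, 0.006], [0.006, -0.003, -1.0]]
contact_force: [3.7, 15.2, -0.8]
width: 0.006
```

>>> carry_out(targets=[[-0.025,0,0,0,0,0],[-0.025,0,0,0,0,0]])

```text
t: 19.25
tcp_pos: [0.6782, -0.0377, 0.1877]
orientation: [[0.175, 0.985, -0.001], [0.985, -0.175, 0.01], [0.009, -0.003, -1.0]]
contact_force: [2.5, 9.3, -0.6]
width: 0.006
```

```bash
python3 - <<'E'
from h import *
rel(); q,w=shot("wrist","w7"); np.savez("w7.npz",**q)
E
```

```text
19.25 [ 0.6782 -0.0377  0.1877] F [ 2.5252  9.3115 -0.5811] w 0.005878837777899219 toolyaw -100.06509456296891 r 0.137815269761488 yaw of TCP ray -92.10484831488664
dev from door at -72.7 (tool x,y) mm [ 19.0882 136.4868]
```

View pics/w7.png

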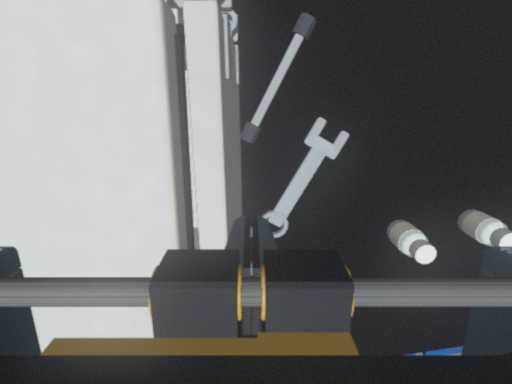

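The push met 9–15 N of resistance at the expected place; the door looks to lie on the gasket. I'll back off, rise, and check the door's angle.

>>> carry_out(targets=[[0.1,0,0,0,0,0],[0.2,0,0,0,0,0],[0.2,0,0,0,0,0],[0.1,0,-0.1,0,0,0],[0,0,-0.3,0,0,0],[0,0,-0.4,0,0,0],[0,-0.3,-0.3,0,0,0],[0,-0.3,-0.2,0,0,0],[0,0,0,0,0,0],[0,0,0,0,0,0]])

```text
t: 20.3
tcp_pos: [0.6548, -0.0005, 0.2613]
orientation: [[0.173, 0.985, 0.002], [0.985, -0.173, 0.009], [0.009, 0.0, -1.0]]
contact_force: [0.1, 0.7, -0.1]
width: 0.004
```

```bash
python3 - <<'E'
from h import *
rel(); q,w=shot("wrist","w8"); np.savez("w8.npz",**q); p,t=shot("top","t8")
c=cv2.resize(t[90:210,250:370],(384,384),interpolation=cv2.INTER_CUBIC); cv2.imwrite("pics/w8c.png",np.hstack([cv2.resize(w[:, 100:420],(416,499))[:384],c]))
E
```

```text
20.3 [ 0.6548 -0.0005  0.2613] F [ 0.1277  0.65   -0.0531] w 0.004430125565427428 toolyaw -99.99098574472939 r 0.11870015837056458 yaw of TCP ray -74.31191263952508
dev from door at -72.7 (tool x,y) mm [ 51.4336 106.9768]
```

View pics/w8c.png

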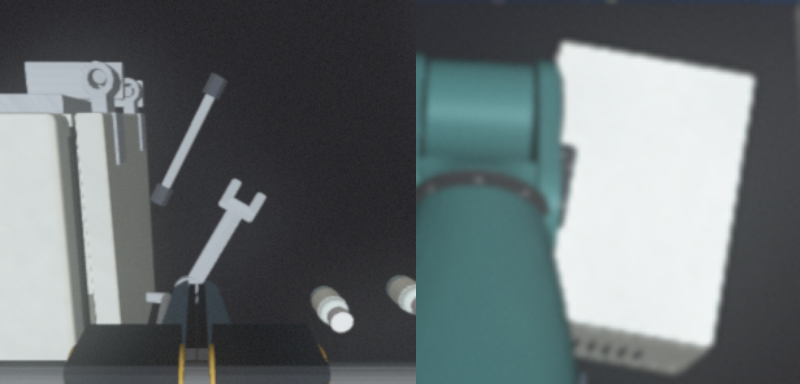

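```bash
python3 - <<'E'
from h import *
p=dict(np.load("w8.npz")); im=cv2.imread("pics/w8.png").astype(float).mean(2)
for r in (100,150,200,240): print(r,[int(v) for v in im[r,140:205]])
E
```

```text
100 [206, 198, 181, 157, 130, 120, 116, 118, 116, 117, 114, 114, 114, 105, 90, 82, 84, 90, 145, 191, 207, 207, 207, 208, 208, 209, 208, 209, 207, 207, 208, 209, 206, 208, 207, 208, 207, 205, 200, 177, 136, 112, 106, 107, 109, 108, 112, 141, 172, 164, 128, 101, 97, 97, 96, 99, 104, 104, 106, 108, 107, 106, 106, 107, 107]
150 [215, 214, 213, 212, 209, 206, 195, 171, 146, 124, 118, 121, 120, 119, 116, 110, 93, 88, 86, 82, 84, 114, 182, 191, 195, 208, 209, 210, 210, 210, 209, 209, 209, 209, 208, 207, 207, 207, 208, 208, 207, 206, 202, 187, 147, 113, 112, 107, 107, 108, 108, 108, 105, 106, 105, 107, 105, 107, 103, 108, 106, 106, 105, 106, 105]
200 [215, 216, 214, 214, 214, 214, 214, 212, 210, 209, 202, 186, 162, 137, 123, 122, 123, 120, 118, 114, 99, 91, 84, 83, 90, 132, 190, 212, 213, 214, 214, 211, 210, 210, 210, 211, 211, 209, 210, 210, 209, 210, 208, 209, 210, 210, 208, 202, 174, 128, 112, 111, 112, 109, 110, 107, 110, 110, 106, 107, 108, 110, 111, 108, 107]
240 [213, 214, 214, 214, 215, 214, 216, 216, 216, 215, 213, 212, 211, 210, 200, 177, 149, 130, 119, 119, 118, 120, 114, 101, 85, 87, 79, 76, 88, 120, 136, 139, 144, 176, 201, 211, 211, 210, 211, 210, 210, 210, 211, 211, 210, 210, 211, 210, 211, 209, 205, 186, 146, 110, 105, 105, 106, 108, 108, 108, 106, 104, 105, 104, 107]
```

```bash
python3 - <<'E'
from h import *
np.set_printoptions(precision=4,suppress=True)
p=dict(np.load("w8.npz"))
def f(us,z):
    P=np.array([unp(p,u,v,z)[:2] for u,v in us]); d=P[-1]-P[0]; print(P[0],P[-1],"y-axis angle",np.degrees(np.arctan2(d[1],d[0]))); return P
o=f([(142.7,100),(155.4,240)],.215); d=f([(179.5,100),(191.8,240)],.2)
n=np.array([.18,.985]); print("front gap outer face - oven front (27 or ~21 mm expected):",(d-o)@n*1e3)
E
```

```text
[ 0.5655 -0.0489] [ 0.6537 -0.0646] y-axis angle -10.136464588495974
[ 0.5689 -0.0307] [ 0.6644 -0.0449] y-axis angle -8.429746826726806
front gap outer face - oven front (27 or ~21 mm expected): [18.5027 21.4077]
```

The door's top edge is within about 1.7° (0.03 rad) of the oven front, resting on the gasket where it stopped. The gripper is clear, at zero force. Handing in.

```bash
python3 -c "
from h import *
sign_off(); rel()"
```

```text
the job is handed in; nothing more can be done
the job is handed in; nothing more can be done
```

I hung the white oven door on both hinge pins, swung it shut and let go of it. I handed the job in at about 20 s, against the 72 s limit; the system reports no verdict.

- **Hanging:** I gripped the door by its top edge, lifted it out of the rack and lined the upper knuckle up with its pin by looking down through the bore. It went down without resistance. The door's weight passed to the hinge at TCP height 0.1765 m, against 0.1767 m expected when fully seated.
- **Closing:** I swung the door on its arc to about 28° from shut, released it, and pushed it the rest of the way with the closed fingers. It stopped against the gasket at 9–15 N, read at the wrist between moves.
- **Last check:** After I backed off, the door's top edge was about 1.7° (0.03 rad) from parallel to the oven front; the limit is 0.06 rad. The gripper was about 50 mm off the door and above it, with no force on it.
- **Small disagreements:** The oven's angle came out as -100.1° from the wrist camera and -100.5° from the top camera. The gap between door and oven front measured 18.5 mm near the hinge and 21.4 mm further out. I put that down to the shifted hinge plate and the oven's rounded edge, but did not test it.
- **Not checked:** I did not re-measure where the other items on the bench stand. No unexpected force showed in any reading.

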